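Knock the pellet die's plunger home and stow the mallet

TASK

Pick up the white mallet by its handle and knock the pellet die's leaning, sprung plunger fully home with it, the mallet's flat face square to the cap, in two or more separate brisk blows (not one long push): the first must leave the plunger still clearly standing out, and the mallet must be lifted well clear of it before the next. Then set the mallet down, without dropping it, in the empty bay of the grey tool tray, upright on its striking face with its handle along the bay and the whole mallet within the bay, and let go. Only the mallet may touch the plunger, and leave the two jars in the tray and the bottle and beaker on the bench undisturbed.

Things in the scene. Friction and masses are not known exactly. Their poses are not given: they have to be found in the camera images.
- die: Pellet die bolted to the bench (does not move): aluminium base plate 110 x 110 x 16 mm that carries a collar leaning 0.40 rad (23 degrees) from vertical towards the base's -x side, which faces roughly to the robot. Origin: centre of the base's underside, on the bench; z up.
- collar: Fixed steel collar of the die, a leaning cylinder 68 mm in diameter, 50 mm long. Origin: centre of its upper face, about 73 mm above the bench; z along its leaning axis, outward and up, the line on which the plunger slides.
- plunger: Sprung steel plunger sliding in the collar along its leaning axis: flat round cap, 48 mm diameter, 14 mm thick, on a 28 mm stem. Origin: centre of the cap's outer face; z outward along the axis. That face starts 42 to 54 mm out from the collar's upper face; fully home (hard stop) it is 16 mm out. A tight seal ring holds it wherever it is driven to; driving it takes 10 to 15 N.
- mallet: Loose mallet, about 0.4 kg: white cylindrical head, 66 mm diameter, 100 mm tall, flat ends are the striking faces; wooden handle 24 mm wide, 28 mm high. Starts standing on one face, handle level, roughly towards the robot. Origin: centre of the lower face; z up along the head; handle along -x, its centreline 50 mm above the face, its end 150 mm from the head's axis.
- mallet_grip (a point): Point on the mallet's handle centreline, 65 mm from the head's axis: a good place to grip (24 mm wide).
- handle_end (a point): Centre of the mallet handle's free end, 150 mm from the head's axis, 50 mm above the lower striking face.
- tray: Grey tool tray fixed to the bench, 220 x 187 mm, walls and the one divider 5 mm thick and 25 mm high, floor 5 mm thick. The divider runs along its x and makes two bays, each 210 mm (x) by 86 mm (y) inside: the +y bay is empty, the -y bay holds two jars. Origin: centre of its underside; z up.
- bay (a point): Centre of the empty bay's floor (top of the floor, 5 mm above the bench), axes as the tray's: x along the bay. The mallet fits with its handle towards either end.
- jar_a: White jar with a paper label, 68 mm in diameter, 85 mm tall, in the tray's other bay; leave alone. Origin: centre of its underside.
- jar_b: Amber glass jar, 68 mm in diameter, 85 mm tall, in the tray's other bay; leave alone. Origin: centre of its underside.
- bottle: Amber bottle, 68 mm in diameter, 160 mm tall, standing beyond the die; leave alone. Origin: centre of its underside.
- beaker: Glass beaker, 74 mm in diameter, 100 mm tall, standing beyond the die; leave alone. Origin: centre of its underside.
There are look-alikes about, which are no part of the job. Leave any black or turquoise look-alike of the mallet alone.

How it is judged:
On the way, in this order (a step that is already met when the one before it is completed fails the run):
1. the gripper has lifted the mallet at least 25 mm off the bench (height (world z) of mallet above 0.025 m and contact force between the fingers and mallet above 1 N), for 0.2 s.
2. the held mallet strikes the plunger, its face square to the cap within 0.26 rad (the plunger moves faster than 0.05 m/s under it) (linear speed of plunger above 0.05 m/s and contact force between mallet and plunger above 0.5 N and contact force between the fingers and mallet above 0.5 N and angle between the z axis of mallet and the z axis of plunger, either way round below 0.26 rad).
3. the mallet is lifted clear (striking face more than 12 mm off the cap), with the plunger still at least 6 mm short of home (z of plunger in the frame of collar above 0.022 m and z of mallet in the frame of plunger above 0.012 m and contact force between mallet and plunger below 0.1 N), for 0.05 s.
4. the held mallet strikes the plunger again, square and brisk in the same way (all of step 2).
5. the plunger is fully home, to within 3 mm (z of plunger in the frame of collar below 0.019 m), for 0.1 s.
At the end, for the whole second after the job is handed in: Plunger within 3 mm of home; mallet released, at rest, upright (0.08 rad) on its face on the empty bay's floor, head within 16 mm of the bay's centre line, head axis within 80 mm and handle end within 109 mm (along) and 45 mm (across) of the bay's centre; jars, bottle, beaker upright (z of plunger in the frame of collar below 0.019 m and x of mallet in the frame of bay between -0.08 and 0.08 m and y of mallet in the frame of bay between -0.016 and 0.016 m and z of mallet in the frame of bay between -0.004 and 0.005 m and x of handle_end in the frame of bay between -0.109 and 0.109 m and y of handle_end in the frame of bay between -0.045 and 0.045 m and angle between mallet's own z axis and vertical below 0.08 rad and linear speed of mallet below 0.02 m/s and contact force between the fingers and mallet below 0.1 N and angle between each of jar_a, jar_b, bottle, beaker's own z axis and vertical below 0.1 rad); the robot touches nothing.
It fails at once if the robot itself touches the plunger (contact force between any of the fingers, the arm and plunger above 0.5 N).
It fails at once if the mallet is dropped or slammed into the tray (more than 100 N) (contact force between mallet and tray above 100 N).
It fails at once if a jar, the bottle or the beaker is tipped over or moved by more than 25 mm (distance of any of jar_a, jar_b, bottle, beaker from where it was at the start of the episode above 0.025 m or angle between any of jar_a, jar_b, bottle, beaker's own z axis and vertical above 0.35 rad).
It also fails if it takes over 56 s, if anything falls off the work surface, if the arm or the gripper's body presses on something with over 40 N, if the wrist force passes 120 N, or if a joint passes its speed limit or range.

ROBOT

A 7-joint arm with a two-finger parallel gripper is mounted at the origin on the work surface. World frame = base frame: x ahead of the robot, y to its left, z up, the work surface at z = 0. Lengths are in m, angles in rad, forces in N, time in s.
With the tool pointing down it reaches from about 0.425 to 0.95 m from the base axis. Payload 16.7 kg.
Tool frame: the origin (TCP) lies at the very end of the fingers, on their centre line; the grasp point (between the pads) lies pinch_z behind it (pinch_z is the distance from the TCP to the grasp point, in m); z points along the fingers, y is the direction in which the jaws open and shut (so a half turn about z gives the same grasp; the last joint's range is limited). The gripper opens to 94 mm and grips with 3 to 60 N. Pads are 16 mm wide; open, the fingers measure 119 mm over their backs; the gripper's body (75 mm by 177 mm) begins 78 mm behind the grasp point.
Start: joints at [1.058, 0.426, 0.074, 1.606, -0.034, 1.111, -0.067], TCP at [0.24, -0.631, 0.205] pointing down, gripper open.
Joint ranges: [-2.85, 2.85], [-0.5, 2.14], [-1.23, 1.37], [0.21, 2.46], [-1.02, 4.16], [0.16, 2.05], [-2.73, 2.73]. Speed limits (rad/s): [1.89, 1.89, 2.39, 2.39, 3.01, 3.01, 3.01].

INTERFACE

Orientations are given as a 3x3 rotation matrix whose columns are the frame's x, y, z axes.
In Python, from workcell import get_state, camera, sign_off, pinch_z gives the robot as it stands.
- The arm moves only by the shell command python3 -m crank 'ROWS' [OPENING] [FORCE]. ROWS is JSON, a list of rows, each an object with "linear": the shift along the tool's x, y, z in mm, a list of three; "dr": the turn, a rotation vector about the tool's x, y, z in degrees, a list of three. A call has 1 to 20 rows; each row shifts and turns the pose as measured when the row begins, along the tool's axes as they then stand; what a row does not reach is not made up. A row lasts 1/10 s, in which the tool goes at most 50 mm and 8.59 degrees, less where a joint would pass 70% of its speed; a pose out of reach is approached as far as the arm can. A call with a gripper value outside its range is refused whole. OPENING is the finger opening in mm, from 0 to 94, set as the call begins (- or left out, the last holds). The fingers move at their own pace and stop on an object; FORCE is the grip in N (left out, the last holds). Time passes only in rows, so rows that do not move let the fingers close. It gives the time, the measured TCP pose, the force and the opening at its end, in the units of the state.
- get_state(): the state, without advancing time (a new reading comes with each control period).
- camera(name): name is "scene" or "top"; returns a dict with "image" (420x560x3 uint8, red, green, blue), "camera_matrix" (3x3 intrinsics, pixels), "k1" (the pictures are not rectified: a ray, as slopes to the right and down, at radius r is drawn at 1 + k1 r^2 times it, then the intrinsics apply), "cam_to_world" (4x4, takes a point from camera to world coordinates). Camera axes: x right, y down, z forward; pixel columns grow to the right and rows downward; lengths in m; the calibration is good to about 2 mm. A picture is of the moment at which its call begins. There is no depth.
- sign_off(): hands the job in, once; it reports no verdict.
The state is a dict: "t": time; "joint_pos": joint angles; "dq": joint speeds; "effort": joint torques, N m; "tcp_pos": TCP position; "eef_rot": TCP orientation; "contact_force": force on the tool from outside, world axes, zero at the start; "ft_torque": the same for the moment, N m; "finger_gap": finger opening in m.
Only numpy, scipy, OpenCV 4.12 (cv2) and the standard library are available. Lean on these libraries where they do the work, as an engineer would, in place of code of your own. Each camera call takes 0.05 s, during which the arm holds its last target. There are 200 camera calls.

## Working session

There is one attempt and no reset: what is moved stays moved. The work goes in short steps, Python scripts to look and compute and a shell command to move; the robot and the scene stay as the last step left them, time stands still between calls to the robot, and variables do not carry over. Pictures are saved under pics/ and viewed, about 8 in all and at most 12, crops included, and the job is handed in when it is done.

```bash
ls; mkdir -p pics
cat > h.py <<'E'
import numpy as np,cv2,json,sys
from workcell import get_state,camera,pinch_z
def shot(n,f):
    c=camera(n); cv2.imwrite('pics/'+f+'.png',c['image'][:,:,::-1]); 
    np.savez('pics/'+f+'.npz',K=c['camera_matrix'],k1=c['k1'],T=c['cam_to_world']); return c
def ld(f): d=np.load('pics/'+f+'.npz'); return d['K'],float(d['k1']),d['T']
def ray(f,u,v):
    K,k1,T=ld(f); D=np.array([k1,0,0,0.])
    p=cv2.undistortPoints(np.array([[[u,v]]],float),K,D)[0,0]
    return T[:3,3],T[:3,:3]@np.array([p[0],p[1],1])
def at(f,u,v,z):
    o,d=ray(f,u,v); return (o+d*(z-o[2])/d[2]).round(4)
def px(f,P):
    K,k1,T=ld(f); R=T[:3,:3].T
    return cv2.projectPoints(np.atleast_2d(np.array(P,float)),cv2.Rodrigues(R)[0],-R@T[:3,3],K,np.array([k1,0,0,0.]))[0][:,0].round(1)
E
python3 - <<'E'
from h import *
for n in('scene','top'):
    c=shot(n,n+'0'); print(n,c['camera_matrix'].round(1).tolist(),c['k1'],c['cam_to_world'].round(3).tolist())
s=get_state();print(s['tcp_pos'],s['eef_rot'],pinch_z,s['finger_gap'],s['t'])
E
```

```text
pics
scene [[394.3, 0.0, 275.6], [0.0, 394.3, 210.9], [0.0, 0.0, 1.0]] -0.11372449135458366 [[0.78, 0.523, -0.343, 0.967], [0.626, -0.659, 0.417, -0.326], [-0.008, -0.54, -0.842, 0.906], [0.0, 0.0, 0.0, 1.0]]
top [[471.1, 0.0, 277.7], [0.0, 471.1, 215.0], [0.0, 0.0, 1.0]] -0.0022624169116520145 [[-0.022, -0.995, 0.092, 0.491], [-1.0, 0.022, -0.001, 0.07], [-0.001, -0.092, -0.996, 1.59], [0.0, 0.0, 0.0, 1.0]]
[ 0.23935727 -0.63068085  0.20482662] [[ 9.34922719e-01  3.54851017e-01 -5.14944865e-04]
 [ 3.54851380e-01 -9.34922067e-01  1.10800464e-03]
 [-8.82567444e-05 -1.21862761e-03 -9.99999254e-01]] 0.0188 0.09415622664857728 0.1
```

View pics/scene0.png

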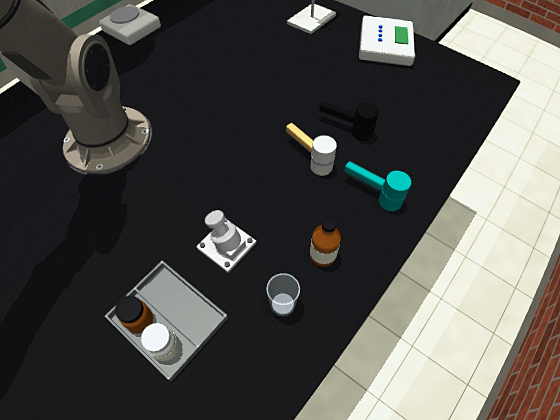

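View pics/top0.png

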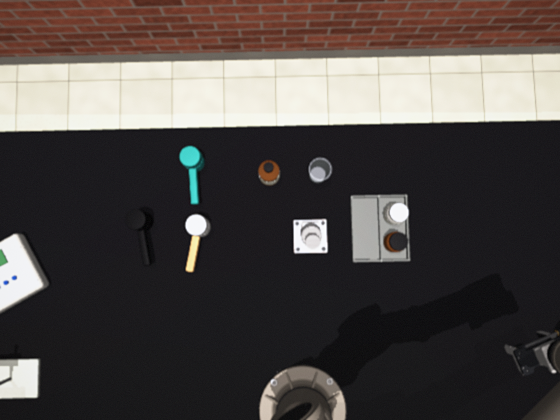

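The mallet head shows at about top (196,225) with its handle end at (190,271). The die is at (310,236), and the tray spans (352–410, 195–262) with its empty bay on the left (+y). Next I'll enlarge crops to get precise pixels.

Run:
```python
import cv2,numpy as np
a=cv2.imread('pics/top0.png');b=cv2.imread('pics/scene0.png')
def crop(im,x,y,w,h,s): return cv2.resize(im[y:y+h,x:x+w],None,fx=s,fy=s,interpolation=cv2.INTER_CUBIC)
o=np.zeros((600,800,3),np.uint8)
for (im,x,y,w,h,s,X,Y) in [(a,175,205,40,75,5,0,0),(a,285,210,50,50,6,210,0),(a,345,190,70,75,4,515,0),(b,280,115,65,65,4.4,0,310),(b,190,200,75,75,3.8,290,310)]:
    c=crop(im,x,y,w,h,s)[:600-Y,:800-X]; o[Y:Y+c.shape[0],X:X+c.shape[1]]=c
cv2.imwrite('pics/c1.png',o)
```

```text
(no output)
```

View pics/c1.png

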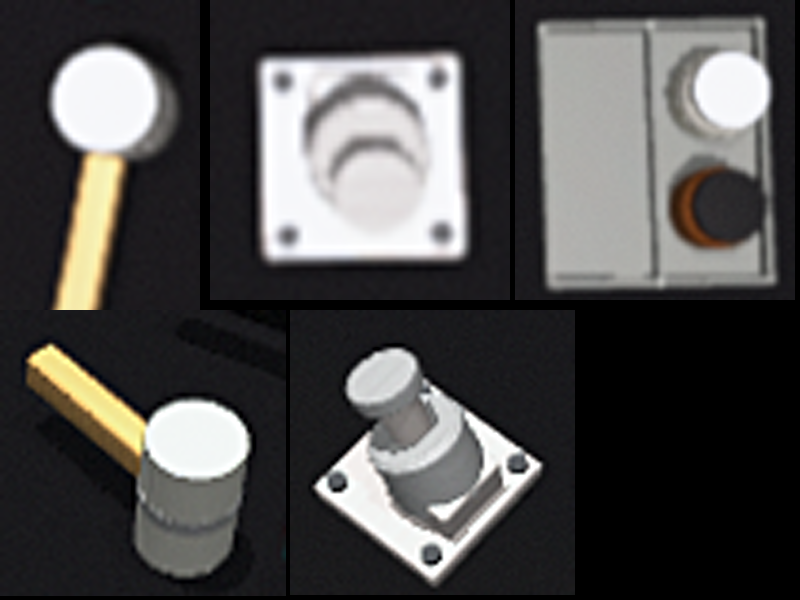

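Run:
```python
from h import *
m=at('top0',196,225,.1); a=at('top0',195.7,236,.064);b=at('top0',190.7,266,.064);e=at('top0',190,271,.064)
d=(a-b)[:2]; print('head',m,'handle',a,b,e,'yaw',np.degrees(np.arctan2(d[1],d[0])), 'len',np.linalg.norm((m-e)[:2]))
dd=(m-b)[:2];print('yaw2',np.degrees(np.arctan2(dd[1],dd[0])))
print('scene head',at('scene0',280+195/4.4,115+(437-310)/4.4,.1))
c=[at('top0',u,v,.016) for u,v in((293.3,219.2),(326.3,218.8),(328,253),(294.3,253.7))]
dc=np.mean(c,0);x=(c[0]+c[1]-c[2]-c[3]);print('die',dc,[np.linalg.norm(c[i]-c[i-1]).round(4) for i in range(4)],'yaw',np.degrees(np.arctan2(x[1],x[0])))
y=(c[0]-c[1]+c[3]-c[2]);print('yaw y',np.degrees(np.arctan2(y[1],y[0]))-90)
t=[at('top0',u,v,.025) for u,v in((350.8,195.5),(407.8,194.5),(410.3,261),(353.3,262))]
print('tray',np.mean(t,0),[np.linalg.norm(t[i]-t[i-1]).round(4) for i in range(4)],t)
x=(t[0]+t[1]-t[2]-t[3]);print(np.degrees(np.arctan2(x[1],x[0])))
# cap triangulate
o1,d1=ray('top0',312.7,241.5);o2,d2=ray('scene0',215,219.2)
A=np.stack([d1,-d2],1);s=np.linalg.lstsq(A,o2-o1,rcond=None)[0];p,q=o1+d1*s[0],o2+d2*s[1];print('cap',p,q)
o1,d1=ray('top0',210/1*0+ (365-210)/6+285,(150)/6+210);print(at('top0',(366-210)/6+285,150/6+210,.073))
```

```text
head [0.6033 0.3282 0.1   ] handle [0.5703 0.3356 0.064 ] [0.474  0.3523 0.064 ] [0.458  0.3546 0.064 ] yaw -9.838184840011357 len 0.14767887458942794
yaw2 -10.558107360508304
scene head [0.606  0.3262 0.1   ]
die [ 0.56415 -0.0395   0.016  ] [np.float64(0.1153), np.float64(0.1107), np.float64(0.1143), np.float64(0.1123)] yaw 0.6487920714125891
yaw y -0.3083151201026624
tray [ 0.585575 -0.272725  0.025   ] [np.float64(0.2217), np.float64(0.191), np.float64(0.2216), np.float64(0.1885)] [array([ 0.6968, -0.1777,  0.025 ]), array([ 0.696 , -0.3687,  0.025 ]), array([ 0.4744, -0.3665,  0.025 ]), array([ 0.4751, -0.178 ,  0.025 ])]
-0.24557030110544173
cap [ 0.54280529 -0.03958826  0.10875973] [ 0.54319308 -0.03908273  0.10873582]
[ 0.5651 -0.0374  0.073 ]
```

```bash
cat >> h.py <<'E'
from scipy.spatial.transform import Rotation as Ro
def Rzyaw(yaw,pitch=0):
    # tool pointing down with tool x at world yaw (deg); pitch about tool y (deg)
    return Ro.from_euler('z',yaw,degrees=True)*Ro.from_matrix(np.diag([1,-1,-1.]))*Ro.from_euler('y',pitch,degrees=True)
def go(P,R):
    s=get_state();C=Ro.from_matrix(s['eef_rot']);d=np.array(P)-s['tcp_pos']
    print('t',s['t'],'tcp',s['tcp_pos'].round(4),'dist mm',(np.linalg.norm(d)*1e3).round(1),'q',np.round(s['joint_pos'],2).tolist(),'F',np.round(s['contact_force'],1).tolist(),'gap',round(s['finger_gap'],4))
    r=(C.inv()*R).as_rotvec(degrees=True)
    print(' lin(now frame)',(C.inv().apply(d)*1e3).round(1).tolist(),' lin(target frame)',(R.inv().apply(d)*1e3).round(1).tolist(),' dr',r.round(2).tolist())
E
A='{"linear":[48,0,0],"dr":[0,0,-4.1]}'
python3 -m crank '[{"linear":[48,0,0],"dr":[0,0,-4.1]},{"linear":[48,0,0],"dr":[0,0,-4.1]},{"linear":[48,0,0],"dr":[0,0,-4.1]},{"linear":[48,0,0],"dr":[0,0,-4.1]},{"linear":[48,0,0],"dr":[0,0,-4.1]},{"linear":[48,0,0],"dr":[0,0,-4.1]},{"linear":[48,0,0],"dr":[0,0,-4.1]},{"linear":[48,0,0],"dr":[0,0,-4.1]},{"linear":[48,0,0],"dr":[0,0,-4.1]},{"linear":[48,0,0],"dr":[0,0,-4.1]},{"linear":[48,0,0],"dr":[0,0,-4.1]},{"linear":[48,0,0],"dr":[0,0,-4.1]},{"linear":[48,0,0],"dr":[0,0,-4.1]},{"linear":[48,0,0],"dr":[0,0,-4.1]},{"linear":[48,0,0],"dr":[0,0,-4.1]},{"linear":[48,0,0],"dr":[0,0,-4.1]}]' 94
python3 -c "
from h import *
go([.49,-.039,.16],Rzyaw(180,-22.9));print((Rzyaw(180,-22.9)).as_matrix().round(2));go([.54,.339,.15],Rzyaw(170))"
```

```text
t: 1.7
tcp_pos: [0.692, -0.0421, 0.1966]
eef_rot: [[0.033, 0.999, -0.011], [0.999, -0.033, 0.003], [0.003, -0.011, -1.0]]
contact_force: [0.7, 0.0, -0.2]
finger_gap: 0.094
t 1.7 tcp [ 0.692  -0.0421  0.1966] dist mm 205.3 q [0.22, 0.49, -0.36, 1.54, 0.18, 1.15, -0.2] F [0.7, 0.0, -0.2] gap 0.094
 lin(now frame) [-3.7, -201.6, 38.8]  lin(target frame) [200.3, 3.1, -44.9]  dr [-18.71, -18.36, -90.53]
[[-0.92  0.    0.39]
 [ 0.    1.   -0.  ]
 [-0.39  0.   -0.92]]
t 1.7 tcp [ 0.692  -0.0421  0.1966] dist mm 413.0 q [0.22, 0.49, -0.36, 1.54, 0.18, 1.15, -0.2] F [0.7, 0.0, -0.2] gap 0.094
 lin(now frame) [375.7, -164.1, 49.5]  lin(target frame) [215.9, 348.9, 46.6]  dr [-0.41, -0.58, -81.91]
```

```bash
python3 -m crank '[{"linear":[0,0,-2],"dr":[0,0,-8.3]},{"linear":[0,0,-2],"dr":[0,0,-8.3]},{"linear":[0,0,-2],"dr":[0,0,-8.3]},{"linear":[0,0,-2],"dr":[0,0,-8.3]},{"linear":[0,0,-2],"dr":[0,0,-8.3]},{"linear":[0,0,-2],"dr":[0,0,-8.3]},{"linear":[0,0,-2],"dr":[0,0,-8.3]},{"linear":[0,0,-2],"dr":[0,0,-8.3]},{"linear":[0,0,-2],"dr":[0,0,-8.3]},{"linear":[0,0,-2],"dr":[0,0,-8.3]},{"linear":[0,0,-2],"dr":[0,0,-8.3]},{"linear":[40,0,0],"dr":[0,-4.6,0]},{"linear":[40,0,-2],"dr":[0,-4.6,0]},{"linear":[40,0,-4],"dr":[0,-4.6,0]},{"linear":[40,0,-6],"dr":[0,-4.6,0]},{"linear":[40,0,-8],"dr":[0,-4.6,0]}]'
python3 -c "
from h import *
go([.49,-.039,.12],Rzyaw(180,-22.9));go([.54,.339,.15],Rzyaw(170))"
```

```text
t: 3.3
tcp_pos: [0.4916, -0.0384, 0.1975]
eef_rot: [[-0.928, -0.051, 0.37], [-0.041, 0.999, 0.036], [-0.371, 0.018, -0.929]]
contact_force: [1.0, 1.4, 1.5]
finger_gap: 0.0941
t 3.3 tcp [ 0.4916 -0.0384  0.1975] dist mm 77.6 q [0.88, -0.03, -0.87, 2.25, -0.12, 0.54, 1.72] F [1.0, 1.4, 1.5] gap 0.0941
 lin(now frame) [30.2, -1.9, 71.4]  lin(target frame) [31.6, -0.6, 70.8]  dr [2.06, -1.16, 2.31]
t 3.3 tcp [ 0.4916 -0.0384  0.1975] dist mm 383.4 q [0.88, -0.03, -0.87, 2.25, -0.12, 0.54, 1.72] F [1.0, 1.4, 1.5] gap 0.0941
 lin(now frame) [-42.6, 373.5, 75.5]  lin(target frame) [17.8, 380.0, 47.5]  dr [3.47, 21.56, 12.57]
```

```bash
python3 -m crank '[{"linear":[16,0,26],"dr":[0.7,-0.4,0.8]},{"linear":[16,0,26],"dr":[0.7,-0.4,0.8]},{"linear":[16,0,28],"dr":[0.7,-0.4,0.8]},{"linear":[0,0,0],"dr":[0,0,0]}]'
python3 -c "
from h import *
go([.475,-.039,.1],Rzyaw(180,-22.9))"
```

```text
t: 3.7
tcp_pos: [0.4725, -0.0436, 0.1191]
eef_rot: [[-0.918, -0.001, 0.397], [-0.007, 1.0, -0.014], [-0.397, -0.016, -0.918]]
contact_force: [0.0, -0.0, 1.0]
finger_gap: 0.0938
t 3.7 tcp [ 0.4725 -0.0436  0.1191] dist mm 19.9 q [0.76, 0.08, -0.84, 2.4, 0.36, 0.3, 1.19] F [0.0, -0.0, 1.0] gap 0.0938
 lin(now frame) [5.2, 4.9, 18.5]  lin(target frame) [5.1, 4.6, 18.6]  dr [-0.83, 0.49, 0.42]
```

```bash
python3 -c "
from h import *
R=Rzyaw(169.7,11);g=np.array([.54,.339,.05]);z=R.apply([0,0,1]);print(z,g+z*pinch_z)
go(np.array([.54,.339,.15]),R)"
```

```text
[-0.18773412  0.03411707 -0.98162718] [0.5364706  0.3396414  0.03154541]
t 3.7 tcp [ 0.4725 -0.0436  0.1191] dist mm 389.8 q [0.76, 0.08, -0.84, 2.4, 0.36, 0.3, 1.19] F [0.0, -0.0, 1.0] gap 0.0938
 lin(now frame) [-77.1, 382.0, -7.0]  lin(target frame) [7.8, 388.5, -29.9]  dr [0.2, 34.37, 10.56]
```

```bash
python3 -m crank '[{"linear":[-12,20,-10],"dr":[0,6.9,2.1]},{"linear":[-12,40,-8],"dr":[0,6.9,2.1]},{"linear":[-10,40,-5],"dr":[0,6.9,2.1]},{"linear":[-6,40,-3],"dr":[0,6.9,2.1]},{"linear":[-4,40,0],"dr":[0,6.9,2.1]},{"linear":[0,40,0],"dr":[0,0,0]},{"linear":[0,40,0],"dr":[0,0,0]},{"linear":[0,40,0],"dr":[0,0,0]}]'
python3 -c "
from h import *
R=Rzyaw(169.7,11)
go(np.array([.54,.339,.10]),R)"
```

```text
t: 4.5
tcp_pos: [0.5366, 0.2664, 0.1644]
eef_rot: [[-0.956, 0.171, -0.239], [0.158, 0.985, 0.072], [0.248, 0.031, -0.968]]
contact_force: [0.1, -0.9, -0.1]
finger_gap: 0.0945
t 4.5 tcp [0.5366 0.2664 0.1644] dist mm 97.1 q [0.14, 0.61, -0.87, 1.63, 0.26, 1.26, 0.64] F [0.1, -0.9, -0.1] gap 0.0945
 lin(now frame) [-7.7, 70.0, 66.8]  lin(target frame) [-2.8, 72.0, 65.1]  dr [1.65, -3.37, 0.82]
```

```bash
python3 -m crank '[{"linear":[-2,35,5],"dr":[0.8,-1.7,0.4]},{"linear":[-1,36,10],"dr":[0.8,-1.7,0.4]},{"linear":[0,0,20],"dr":[0,0,0]},{"linear":[0,0,0],"dr":[0,0,0]}]'
python3 -c "
from h import *
R=Rzyaw(169.7,11)
go(np.array([.5365,.3396,.0315]),R);shot('top','top1');shot('scene','s1')
a=cv2.imread('pics/top1.png')[195:285,165:225];b=cv2.imread('pics/s1.png')[80:190,230:350]
cv2.imwrite('pics/c2.png',np.hstack([cv2.resize(a,(360,540)),cv2.resize(b,(430,394+146))]))"
```

```text
t: 4.9
tcp_pos: [0.5392, 0.3529, 0.1368]
eef_rot: [[-0.966, 0.158, -0.205], [0.15, 0.987, 0.057], [0.211, 0.024, -0.977]]
contact_force: [0.3, -1.8, -0.0]
finger_gap: 0.0939
t 4.9 tcp [0.5392 0.3529 0.1368] dist mm 106.2 q [-0.03, 0.67, -0.84, 1.58, 0.32, 1.21, 0.51] F [0.3, -1.8, -0.0] gap 0.0939
 lin(now frame) [-21.6, -16.1, 102.7]  lin(target frame) [-19.8, -13.6, 103.4]  dr [1.11, -1.19, 1.45]
```

View pics/c2.png

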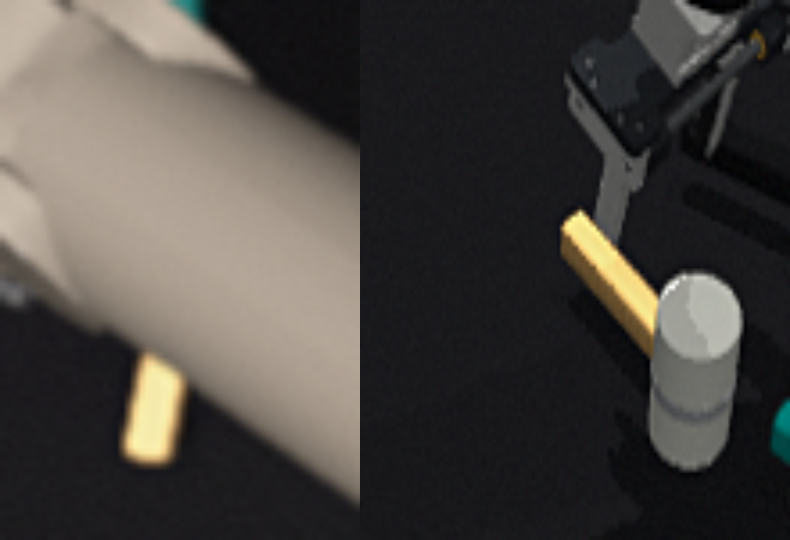

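The mallet is untouched, and the open fingers straddle its handle from above. I'm descending now.

```bash
python3 -m crank '[{"linear":[-14,-14,15],"dr":[1.1,-1.2,1.4]},{"linear":[-2,0,30],"dr":[0,0,0]},{"linear":[-2,0,28],"dr":[0,0,0]},{"linear":[0,0,15],"dr":[0,0,0]},{"linear":[0,0,0],"dr":[0,0,0]}]'
python3 -c "
from h import *
go(np.array([.5365,.3396,.0315]),Rzyaw(169.7,11))"
```

```text
t: 5.5
tcp_pos: [0.5452, 0.3322, 0.049]
eef_rot: [[-0.965, 0.19, -0.18], [0.186, 0.982, 0.037], [0.184, 0.002, -0.983]]
contact_force: [0.1, 0.0, 0.7]
finger_gap: 0.0938
t 5.5 tcp [0.5452 0.3322 0.049 ] dist mm 20.9 q [-0.04, 0.74, -0.78, 1.65, 0.4, 1.07, 0.45] F [0.1, 0.0, 0.7] gap 0.0938
 lin(now frame) [6.6, 5.6, 19.0]  lin(target frame) [6.4, 5.8, 19.0]  dr [0.24, 0.42, -0.59]
```

Now the last approach and the close.

```bash
python3 -m crank '[{"linear":[6,6,9],"dr":[0,0.4,-0.6]},{"linear":[0,0,8],"dr":[0,0,0]},{"linear":[0,0,0],"dr":[0,0,0]}]'
python3 -c "
from h import *
go(np.array([.5365,.3396,.0315]),Rzyaw(169.7,11))"
python3 -m crank '[{"linear":[0,0,0],"dr":[0,0,0]},{"linear":[0,0,0],"dr":[0,0,0]},{"linear":[0,0,0],"dr":[0,0,0]},{"linear":[0,0,0],"dr":[0,0,0]},{"linear":[0,0,0],"dr":[0,0,0]},{"linear":[0,0,0],"dr":[0,0,0]}]' 10 60
python3 -c "
from h import *
go(np.array([.5365,.3396,.0315]),Rzyaw(169.7,11))"
```

```text
t: 5.8
tcp_pos: [0.5386, 0.34, 0.0345]
eef_rot: [[-0.966, 0.18, -0.185], [0.176, 0.984, 0.04], [0.189, 0.006, -0.982]]
contact_force: [-0.7, -0.2, 0.2]
finger_gap: 0.0941
t 5.8 tcp [0.5386 0.34   0.0345] dist mm 3.7 q [-0.06, 0.76, -0.78, 1.66, 0.41, 1.05, 0.45] F [-0.7, -0.2, 0.2] gap 0.0941
 lin(now frame) [1.4, -0.7, 3.3]  lin(target frame) [1.4, -0.7, 3.3]  dr [0.34, 0.09, -0.02]
t: 6.4
tcp_pos: [0.5395, 0.3409, 0.0365]
eef_rot: [[-0.966, 0.18, -0.183], [0.176, 0.984, 0.041], [0.187, 0.007, -0.982]]
contact_force: [0.2, -0.6, 0.4]
finger_gap: 0.0493
t 6.4 tcp [0.5395 0.3409 0.0365] dist mm 6.0 q [-0.06, 0.76, -0.78, 1.66, 0.41, 1.05, 0.45] F [0.2, -0.6, 0.4] gap 0.0493
 lin(now frame) [1.8, -1.8, 5.4]  lin(target frame) [1.8, -1.8, 5.4]  dr [0.43, 0.21, 0.01]
```

```bash
python3 -m crank '[{"linear":[2,-1,5],"dr":[0,0,0]},{"linear":[0,0,1],"dr":[0,0,0]},{"linear":[0,0,0],"dr":[0,0,0]},{"linear":[0,0,0],"dr":[0,0,0]},{"linear":[0,0,0],"dr":[0,0,0]},{"linear":[0,0,0],"dr":[0,0,0]}]' 10 60
python3 -c "
from h import *
go(np.array([.5365,.3396,.0315]),Rzyaw(169.7,11));print(get_state()['eef_rot'].tolist())"
```

```text
t: 7.0
tcp_pos: [0.5359, 0.3402, 0.0304]
eef_rot: [[-0.966, 0.18, -0.183], [0.176, 0.984, 0.041], [0.188, 0.007, -0.982]]
contact_force: [-0.4, -0.9, 0.6]
finger_gap: 0.0235
t 7.0 tcp [0.5359 0.3402 0.0304] dist mm 1.4 q [-0.06, 0.76, -0.78, 1.67, 0.42, 1.04, 0.44] F [-0.4, -0.9, 0.6] gap 0.0235
 lin(now frame) [-0.5, -0.5, -1.2]  lin(target frame) [-0.5, -0.5, -1.2]  dr [0.41, 0.19, -0.0]
[[-0.9664252466362935, 0.18012802031826955, -0.1832379299168173], [0.17564976174226812, 0.9836184503510349, 0.040520431006009765], [0.18753507368986694, 0.006974268796756586, -0.9822331473285183]]
```

```bash
cat >> h.py <<'E'
# grasp: mallet in tool at grasp time
Rg=np.array([[-0.96643,0.18013,-0.18324],[0.17565,0.98362,0.04052],[0.18754,0.00697,-0.98223]]); pg=np.array([.5359,.3402,.0304])
y=Rg[:,1]; mx=np.array([y[1],-y[0],0]); mx/=np.linalg.norm(mx)
Rm0=np.stack([mx,np.cross([0,0,1],mx),[0,0,1.]],1); 
hd=pg+Rg[:,2]*-0.0188; along=np.dot(np.array([.6045,.3272,0])-hd,mx); pm0=np.array([*(hd+mx*along)[:2],0.])
Rtm=Rg.T@Rm0; ptm=Rg.T@(pm0-pg)
def mallet():
    s=get_state(); return s['tcp_pos']+s['eef_rot']@ptm, s['eef_rot']@Rtm
def tool_for(p,R): # mallet pose->tool pose
    Rt=R@Rtm.T; return p-Rt@ptm, Ro.from_matrix(Rt)
E
python3 -c "
from h import *
print(along,pm0,np.degrees(np.arctan2(mx[1],mx[0])))"
python3 -m crank '[{"linear":[2,0,-10],"dr":[0,0,0]},{"linear":[6,0,-30],"dr":[0,0,0]},{"linear":[8,0,-40],"dr":[0,0,0]},{"linear":[8,0,-40],"dr":[0,0,0]},{"linear":[0,0,-20],"dr":[0,0,0]},{"linear":[0,0,0],"dr":[0,0,0]}]'
python3 - <<'E'
from h import *
p,R=mallet();print(p,R.round(3).tolist())
shot('scene','s2');shot('top','top2')
pts=[p+R@np.array(q) for q in([0,0,.1],[0,0,0],[-.15,0,.05])]
print(px('s2',pts))
b=cv2.imread('pics/s2.png');u,v=px('s2',p)[0].astype(int);x0,y0=max(u-80,0),max(v-110,0)
print(x0,y0);b=b[y0:y0+140,x0:x0+150];cv2.imwrite('pics/c3.png',cv2.resize(b,None,fx=4,fy=4,interpolation=2))
E
```

```text
0.0662938065542988 [0.60455429 0.32749645 0.        ] -10.377567475656518
t: 7.6
tcp_pos: [0.5367, 0.3381, 0.1784]
eef_rot: [[-0.966, 0.179, -0.187], [0.175, 0.984, 0.039], [0.191, 0.005, -0.982]]
contact_force: [-0.2, -0.6, -3.4]
finger_gap: 0.0233
[0.60529102 0.32546489 0.14781125] [[0.984, 0.179, 0.004], [-0.179, 0.984, 0.001], [-0.003, -0.002, 1.0]]
[[329.6 102.8]
 [325.6 131.6]
 [288.   88.2]]
245 21
```

View pics/c3.png

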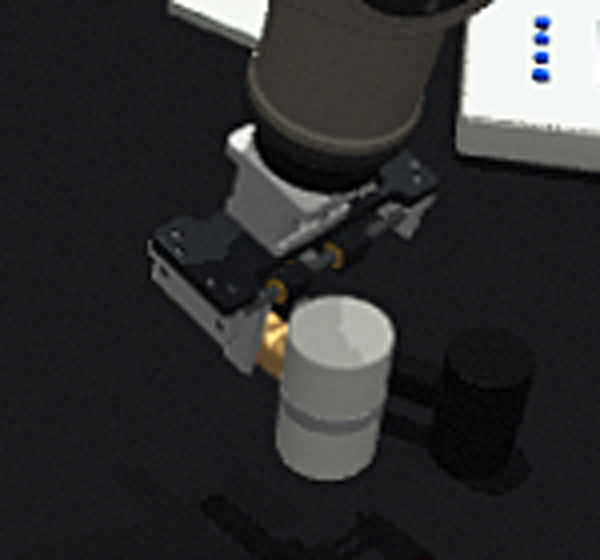

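Predicted head centres (338,327) and (322,442) in the crop match what I see, (341,331) and (327,446), within about 1 px at full scale. So the mallet is held upright and hasn't slipped. Now to the die.

```bash
cat >> h.py <<'E'
C0=np.array([.562,-.039,.073]);ax=np.array([-np.sin(.4),0,np.cos(.4)])
Rs=np.stack([[np.cos(.4),0,np.sin(.4)],[0,1,0],ax],1)
def rel():
    p,R=mallet();q=Rs.T@(p-C0);print('mallet in collar mm',(q*1e3).round(1),'ang',np.degrees(np.arccos(R[:,2]@ax)).round(2))
def gs(s): go(*tool_for(C0+ax*s,Rs))
E
python3 -c "
from h import *
rel();gs(.13)"
```

```text
mallet in collar mm [ 66.5 363.8  49.7] ang 23.3
t 7.7 tcp [0.5355 0.3375 0.1755] dist mm 389.9 q [-0.01, 0.61, -0.85, 1.57, 0.3, 1.27, 0.5] F [0.0, -0.1, -4.1] gap 0.0234
 lin(now frame) [34.6, -388.2, -12.8]  lin(target frame) [94.7, -376.0, -41.3]  dr [-0.29, -23.15, -10.5]
```

```bash
python3 -m crank '[{"linear":[10,-20,-10],"dr":[0,-2,-1]},{"linear":[14,-30,-10],"dr":[0,-4,-2]},{"linear":[14,-35,-10],"dr":[0,-4,-2]},{"linear":[14,-35,-8],"dr":[0,-4,-2]},{"linear":[10,-35,-5],"dr":[0,-4,-2]},{"linear":[6,-35,0],"dr":[0,-4,-1]},{"linear":[4,-35,0],"dr":[0,-1,-0.5]},{"linear":[0,-35,0],"dr":[0,0,0]},{"linear":[0,-25,0],"dr":[0,0,0]},{"linear":[0,-10,0],"dr":[0,0,0]}]'
python3 -c "
from h import *
rel();gs(.13)"
```

```text
t: 8.7
tcp_pos: [0.4358, 0.0354, 0.2025]
eef_rot: [[-0.981, -0.009, 0.196], [-0.01, 1.0, -0.004], [-0.196, -0.006, -0.981]]
contact_force: [-0.8, -0.1, -2.9]
finger_gap: 0.0236
mallet in collar mm [  3.6  74.7 137. ] ang 0.96
t 8.7 tcp [0.4358 0.0354 0.2025] dist mm 74.8 q [0.62, -0.06, -0.84, 2.21, 0.0, 0.78, 1.36] F [-0.8, -0.1, -2.9] gap 0.0236
 lin(now frame) [3.1, -74.2, 9.0]  lin(target frame) [2.5, -74.3, 8.1]  dr [-0.64, -0.79, 0.51]
```

```bash
python3 -m crank '[{"linear":[1,-25,3],"dr":[-0.3,-0.4,0.2]},{"linear":[1,-30,3],"dr":[-0.3,-0.4,0.2]},{"linear":[0,-17,3],"dr":[0,0,0]},{"linear":[0,0,0],"dr":[0,0,0]},{"linear":[0,0,0],"dr":[0,0,0]}]'
python3 - <<'E'
from h import *
rel();gs(.09);shot('scene','s3');p,R=mallet();print(px('s3',[p,p+.1*R[:,2],C0,C0+ax*.048,C0+ax*.016]))
b=cv2.imread('pics/s3.png')[140:280,150:300];cv2.imwrite('pics/c4.png',cv2.resize(b,None,fx=4.2,fy=4.2,interpolation=2))
E
```

```text
t: 9.2
tcp_pos: [0.4295, -0.0414, 0.1862]
eef_rot: [[-0.98, -0.001, 0.199], [0.001, 1.0, 0.008], [-0.199, 0.008, -0.98]]
contact_force: [-0.1, -0.0, -3.5]
finger_gap: 0.0239
mallet in collar mm [ -8.5  -2.7 124.7] ang 0.62
t 9.2 tcp [ 0.4295 -0.0414  0.1862] dist mm 36.4 q [0.7, -0.05, -0.71, 2.25, -0.06, 0.73, 1.59] F [-0.1, -0.0, -3.5] gap 0.0239
 lin(now frame) [-15.0, 2.3, 33.1]  lin(target frame) [-14.6, 2.3, 33.3]  dr [0.06, -0.61, -0.14]
[[197.6 193.5]
 [177.3 158.9]
 [222.6 230.9]
 [214.6 217.3]
 [220.  226.5]]
```

View pics/c4.png

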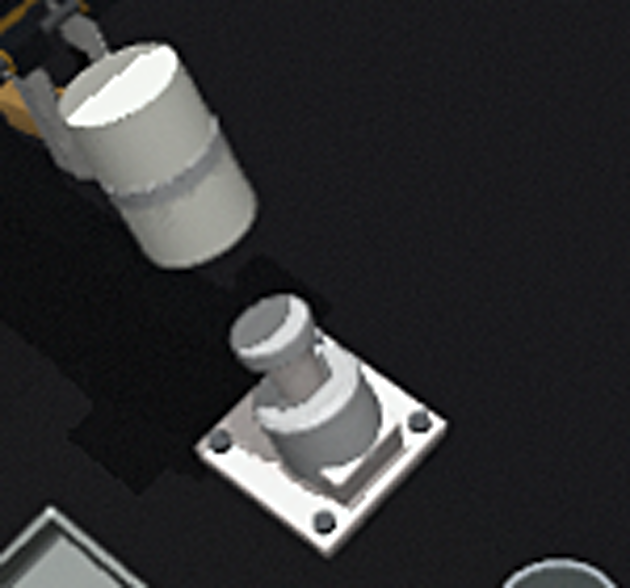

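Cap face centre shows at about scene (214,217) and predicted for 48 mm out is (214.6,217.3), so they agree. Next, line up about 30 mm over the cap.

```bash
python3 -m crank '[{"linear":[-9,2,15],"dr":[0,-0.3,0]},{"linear":[-6,0,18],"dr":[0,-0.3,0]},{"linear":[-2,0,10],"dr":[0,0,0]},{"linear":[0,0,0],"dr":[0,0,0]}]'
python3 -c "
from h import *
rel();gs(.08)"
```

```text
t: 9.65
tcp_pos: [0.4552, -0.0354, 0.1457]
eef_rot: [[-0.978, -0.005, 0.209], [-0.003, 1.0, 0.009], [-0.209, 0.008, -0.978]]
contact_force: [-0.1, 0.2, -2.9]
finger_gap: 0.0235
mallet in collar mm [-0.2  3.6 78.2] ang 0.2
t 9.65 tcp [ 0.4552 -0.0354  0.1457] dist mm 3.9 q [0.66, 0.07, -0.74, 2.26, 0.09, 0.62, 1.44] F [-0.1, 0.2, -2.9] gap 0.0235
 lin(now frame) [0.2, -3.4, -1.9]  lin(target frame) [0.2, -3.4, -1.8]  dr [0.14, -0.02, 0.11]
```

```bash
python3 -m crank '[{"linear":[-2,-3,12],"dr":[0,0,0]},{"linear":[-3,0,15],"dr":[0,0,0]},{"linear":[-3,0,15],"dr":[0,0,0]},{"linear":[0,0,0],"dr":[0,0,0]}]'
python3 -c "
from h import *
rel();gs(.07)"
```

```text
t: 10.05
tcp_pos: [0.4719, -0.0359, 0.1066]
eef_rot: [[-0.978, -0.008, 0.209], [-0.006, 1.0, 0.01], [-0.209, 0.008, -0.978]]
contact_force: [0.1, 0.1, -4.1]
finger_gap: 0.0241
mallet in collar mm [-0.1  3.4 35.7] ang 0.24
t 10.05 tcp [ 0.4719 -0.0359  0.1066] dist mm 34.4 q [0.6, 0.18, -0.71, 2.27, 0.24, 0.54, 1.3] F [0.1, 0.1, -4.1] gap 0.0241
 lin(now frame) [6.4, -2.6, -33.8]  lin(target frame) [6.3, -2.8, -33.7]  dr [0.16, -0.03, 0.29]
```

```bash
python3 -m crank '[{"linear":[3,-2,-15],"dr":[0,0,0]},{"linear":[4,0,-20],"dr":[0,0,0]},{"linear":[0,0,0],"dr":[0,0,0]},{"linear":[0,0,0],"dr":[0,0,0]}]'
python3 - <<'E'
from h import *
rel();gs(.07);shot('scene','s4');p,R=mallet();print(px('s4',[p,C0,C0+ax*.048,C0+ax*.035,C0+ax*.016]))
b=cv2.imread('pics/s4.png')[140:280,150:300];cv2.imwrite('pics/c5.png',cv2.resize(b,None,fx=4.2,fy=4.2,interpolation=2))
E
```

```text
t: 10.45
tcp_pos: [0.4566, -0.036, 0.1419]
eef_rot: [[-0.978, -0.012, 0.209], [-0.01, 1.0, 0.011], [-0.209, 0.009, -0.978]]
contact_force: [0.8, 0.0, -3.6]
finger_gap: 0.0237
mallet in collar mm [-0.5  3.5 74.1] ang 0.35
t 10.45 tcp [ 0.4566 -0.036   0.1419] dist mm 5.0 q [0.67, 0.08, -0.75, 2.26, 0.1, 0.61, 1.43] F [0.8, 0.0, -3.6] gap 0.0237
 lin(now frame) [-1.2, -2.9, 3.9]  lin(target frame) [-1.2, -2.9, 4.0]  dr [0.24, -0.05, 0.48]
[[211.  208.5]
 [222.6 230.9]
 [214.6 217.3]
 [216.8 221.1]
 [220.  226.5]]
```

View pics/c5.png

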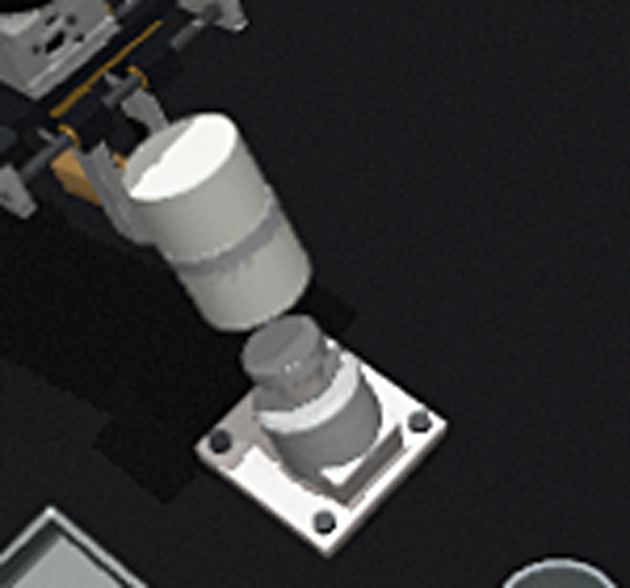

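The first blow left the cap about 34 mm out (scene (217,222)), and the mallet is now about 39 mm clear. Second blow next.

```bash
python3 -m crank '[{"linear":[-2,-3,12],"dr":[0,0,0.4]},{"linear":[-3,0,15],"dr":[0,0,0]},{"linear":[-3,0,15],"dr":[0,0,0]},{"linear":[-2,0,11],"dr":[0,0,0]},{"linear":[-1.5,0,7],"dr":[0,0,0]},{"linear":[0,0,3],"dr":[0,0,0]}]'
python3 -c "
from h import *
rel();gs(.016)"
```

```text
t: 11.1
tcp_pos: [0.4807, -0.0385, 0.0784]
eef_rot: [[-0.979, -0.004, 0.205], [-0.002, 1.0, 0.009], [-0.205, 0.009, -0.979]]
contact_force: [-15.1, -1.6, 18.5]
finger_gap: 0.0242
mallet in collar mm [-3.1  0.5  5.9] ang 0.34
t 11.1 tcp [ 0.4807 -0.0385  0.0784] dist mm 10.2 q [0.56, 0.25, -0.67, 2.27, 0.35, 0.49, 1.2] F [-15.1, -1.6, 18.5] gap 0.0242
 lin(now frame) [-1.0, -0.3, -10.1]  lin(target frame) [-1.1, -0.4, -10.1]  dr [0.15, -0.28, 0.06]
```

```bash
python3 -m crank '[{"linear":[2,0,-12],"dr":[0,0,0]},{"linear":[6,0,-30],"dr":[0,0,0]},{"linear":[6,0,-30],"dr":[0,0,0]},{"linear":[0,0,0],"dr":[0,0,0]},{"linear":[0,0,0],"dr":[0,0,0]}]'
python3 - <<'E'
from h import *
rel();gs(.1);shot('scene','s5');p,R=mallet();print(px('s5',[p,p+.1*R[:,2],C0,C0+ax*.035,C0+ax*.016]))
b=cv2.imread('pics/s5.png')[140:280,150:300];cv2.imwrite('pics/c6.png',cv2.resize(b,None,fx=4.2,fy=4.2,interpolation=2))
E
```

```text
t: 11.6
tcp_pos: [0.4505, -0.0376, 0.1435]
eef_rot: [[-0.98, -0.006, 0.199], [-0.004, 1.0, 0.013], [-0.199, 0.012, -0.98]]
contact_force: [-0.3, 0.1, -3.7]
finger_gap: 0.0234
mallet in collar mm [-5.7  1.6 77.2] ang 0.77
t 11.6 tcp [ 0.4505 -0.0376  0.1435] dist mm 22.7 q [0.71, 0.08, -0.78, 2.26, 0.09, 0.63, 1.45] F [-0.3, 0.1, -3.7] gap 0.0234
 lin(now frame) [-0.9, -1.0, -22.7]  lin(target frame) [-1.1, -1.2, -22.7]  dr [0.38, -0.65, 0.14]
[[208.5 207.5]
 [189.4 175.3]
 [222.6 230.9]
 [216.8 221.1]
 [220.  226.5]]
```

View pics/c6.png

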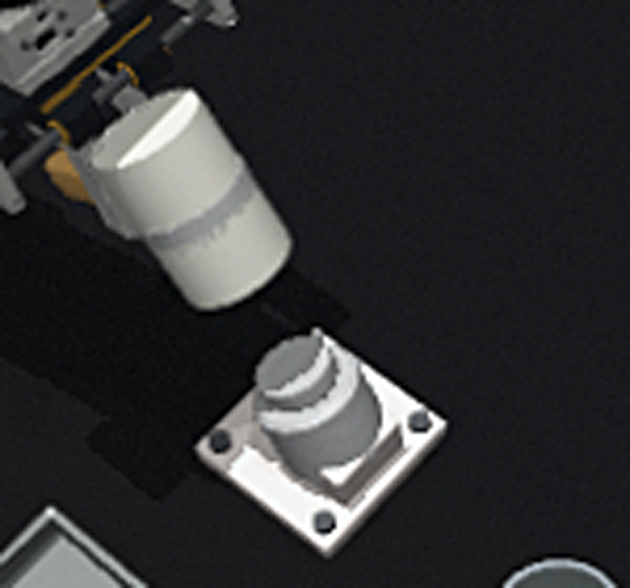

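Run:
```python
from h import *
import h
s=get_state()
def pose(th,sl=0):
    q=Ro.from_euler('y',th,degrees=True).as_matrix(); g=np.array([0,0,-pinch_z])
    return g+q@(ptm-g), q@Rtm
# grey band is a ring: mid-height 0.03? compare top/bottom centres
for th in(-12,-9,-6,-3,0,3,6):
    p,R=pose(th);P=s['tcp_pos']+s['eef_rot']@p;RR=s['eef_rot']@R
    ring=lambda z:[P+RR@[.033*np.cos(a),.033*np.sin(a),z] for a in np.linspace(0,6.28,73)]
    t=px('s5',ring(.1));b=px('s5',ring(0));f=lambda u:((u-[150,140])*4.2)
    t,b=f(t),f(b); print(th,'z',np.degrees(np.arccos(RR[2,2])).round(1),'top L,T,R',t.min(0).round(0),t.max(0).round(0),'bot',b.min(0).round(0),b.max(0).round(0))
```

```text
-12 z 34.3 top L,T,R [87. 86.] [195. 165.] bot [192. 229.] [296. 310.]
-9 z 31.3 top L,T,R [92. 91.] [203. 172.] bot [193. 233.] [298. 315.]
-6 z 28.3 top L,T,R [97. 96.] [210. 178.] bot [192. 236.] [299. 319.]
-3 z 25.3 top L,T,R [102. 101.] [217. 185.] bot [192. 239.] [300. 323.]
0 z 22.3 top L,T,R [108. 107.] [224. 192.] bot [192. 242.] [301. 327.]
3 z 19.3 top L,T,R [113. 112.] [231. 199.] bot [190. 244.] [301. 331.]
6 z 16.3 top L,T,R [118. 117.] [237. 206.] bot [189. 246.] [301. 334.]
```

The cap now sits just above the collar: face at scene (219.5,227.6) against (220,226.5) predicted for home. The hard stop pivoted the mallet about 10° in the grip, so I'll update the grasp model and head for the tray.

```bash
cat >> h.py <<'E'
Rtm0,ptm0=Rtm,ptm
def setth(th):
    global Rtm,ptm
    q=Ro.from_euler('y',th,degrees=True).as_matrix(); g=np.array([0,0,-pinch_z]); ptm=g+q@(ptm0-g); Rtm=q@Rtm0
setth(-10.5)
By=np.array([.644,-.227,.005])
def gb(h,off=(0,0)): go(*tool_for(By+[off[0],off[1],h],np.eye(3)))
E
python3 -c "
from h import *
p,R=mallet();print(p,R[:,2]);gb(.12)"
```

```text
[ 0.52901972 -0.03733     0.15657293] [-0.54097641 -0.00742305  0.84100239]
t 11.65 tcp [ 0.4506 -0.0374  0.1434] dist mm 224.9 q [0.71, 0.08, -0.78, 2.26, 0.09, 0.63, 1.45] F [1.2, 0.2, -4.4] gap 0.0236
 lin(now frame) [-119.7, -190.2, 8.5]  lin(target frame) [-106.9, -189.4, -57.0]  dr [0.3, 32.75, 0.42]
```

```bash
python3 -m crank '[{"linear":[4,0,-20],"dr":[0,0,0]},{"linear":[0,-15,-10],"dr":[0,3,0]},{"linear":[-12,-25,-2],"dr":[0,5,0]},{"linear":[-16,-25,0],"dr":[0,5,0]},{"linear":[-18,-25,4],"dr":[0,5,0]},{"linear":[-18,-25,4],"dr":[0,5,0]},{"linear":[-18,-25,4],"dr":[0,5,0]},{"linear":[-12,-20,4],"dr":[0,3,0]},{"linear":[-8,-15,0],"dr":[0,1,0]},{"linear":[0,0,0],"dr":[0,0,0]}]'
python3 -c "
from h import *
p,R=mallet();print(p,R[:,2]);gb(.12)"
```

```text
t: 12.65
tcp_pos: [0.5427, -0.2211, 0.1243]
eef_rot: [[-0.922, -0.006, -0.388], [-0.006, 1.0, -0.0], [0.388, 0.002, -0.922]]
contact_force: [-0.1, 0.3, -3.4]
finger_gap: 0.0237
[ 0.6149569  -0.22087713  0.09099128] [0.02641763 0.00491744 0.9996367 ]
t 12.65 tcp [ 0.5427 -0.2211  0.1243] dist mm 43.1 q [0.6, 0.66, -0.57, 1.56, 0.37, 1.44, 1.52] F [-0.1, 0.3, -3.4] gap 0.0237
 lin(now frame) [-13.5, -5.9, -40.5]  lin(target frame) [-14.6, -5.6, -40.2]  dr [-0.38, -1.52, 0.22]
```

```bash
python3 -m crank '[{"linear":[-14,-3,0],"dr":[0,-0.7,0]},{"linear":[-16,-3,1],"dr":[0,-0.8,0]},{"linear":[0,0,0],"dr":[0,0,0]},{"linear":[0,0,0],"dr":[0,0,0]}]'
python3 - <<'E'
from h import *
import h
p,R=mallet();print(p,R[:,2]);gb(.06);shot('scene','s6');shot('top','top6')
s=get_state();f=lambda u:((u-[95,170])*3.6)
for th in(-14,-12,-10.5,-9,-7):
    setth(th);P,RR=h.mallet()
    ring=lambda z:[P+RR@[.033*np.cos(a),.033*np.sin(a),z] for a in np.linspace(0,6.28,73)]
    t=f(px('s6',ring(.1)));b=f(px('s6',ring(0)));print(th,'z',np.round(RR[:,2],3),'top',t.min(0).round(0),t.max(0).round(0),'bot',b.min(0).round(0),b.max(0).round(0))
b=cv2.imread('pics/s6.png')[170:335,95:265];cv2.imwrite('pics/c7.png',cv2.resize(b,None,fx=3.6,fy=3.6,interpolation=2))
for sx in(.013,.016,.019,.022):
    ring=[C0+Rs@[.024*np.cos(a),.024*np.sin(a),sx] for a in np.linspace(0,6.28,73)]
    t=f(px('s6',ring));print(sx,t.min(0).round(1),t.max(0).round(1))
ring=[C0+Rs@[.034*np.cos(a),.034*np.sin(a),0] for a in np.linspace(0,6.28,73)]
t=f(px('s6',ring));print('collar',t.min(0).round(1),t.max(0).round(1))
E
```

```text
t: 13.05
tcp_pos: [0.5723, -0.2253, 0.106]
eef_rot: [[-0.931, -0.008, -0.364], [-0.008, 1.0, -0.001], [0.364, 0.002, -0.931]]
contact_force: [-0.9, 0.2, -3.2]
finger_gap: 0.0239
[ 0.64542166 -0.22499087  0.07457294] [8.21522304e-04 5.16911077e-03 9.99984105e-01]
t 13.05 tcp [ 0.5723 -0.2253  0.106 ] dist mm 9.9 q [0.59, 0.71, -0.56, 1.51, 0.38, 1.42, 1.51] F [-0.9, 0.2, -3.2] gap 0.0239
 lin(now frame) [-2.1, -1.6, 9.5]  lin(target frame) [-2.1, -1.7, 9.5]  dr [-0.44, -0.05, 0.32]
-14 z [-0.06   0.005  0.998] top [254. 378.] [373. 490.] bot [301. 449.] [409. 553.]
-12 z [-0.025  0.005  1.   ] top [257. 381.] [376. 494.] bot [300. 449.] [408. 553.]
-10.5 z [0.001 0.005 1.   ] top [259. 383.] [379. 497.] bot [299. 448.] [407. 553.]
-9 z [0.027 0.006 1.   ] top [261. 386.] [381. 500.] bot [298. 448.] [406. 552.]
-7 z [0.062 0.006 0.998] top [264. 389.] [384. 504.] bot [296. 447.] [404. 552.]
0.013 [419.  180.4] [484.9 233.3]
0.016 [417.2 177.5] [483.1 230. ]
0.019 [415.4 174.2] [481.3 227.2]
0.022 [413.3 171.4] [479.5 224.3]
collar [413.3 182.9] [506.2 257.4]
```

View pics/c7.png

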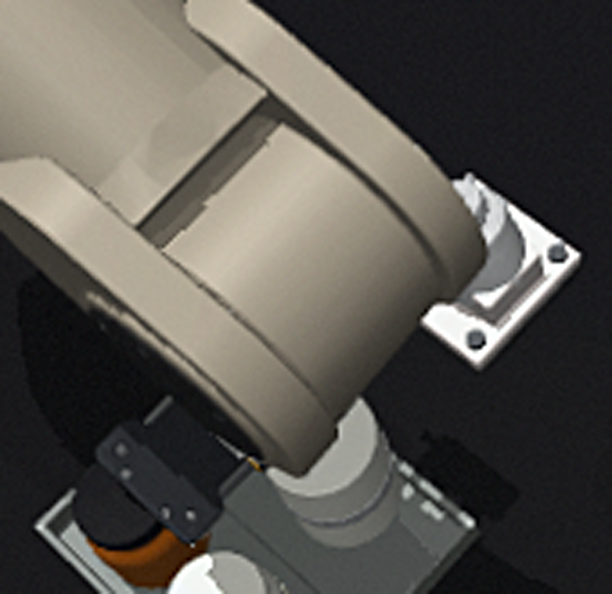

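The head hangs over the empty bay, with its right edge at crop (378–397) and its bottom at about 545, within a few mm of prediction. It's close to upright. I'm lowering it in stages.

```bash
python3 -m crank '[{"linear":[-6,-1,14],"dr":[0,0,0]},{"linear":[-7,-1,18],"dr":[0,0,0]},{"linear":[-5,0,14],"dr":[0,0,0]},{"linear":[-2,0,5],"dr":[0,0,0]},{"linear":[0,0,0],"dr":[0,0,0]}]'
python3 -c "
from h import *
p,R=mallet();print(p,R[:,2]);gb(0)"
```

```text
t: 13.65
tcp_pos: [0.5711, -0.2278, 0.047]
eef_rot: [[-0.931, -0.008, -0.364], [-0.007, 1.0, -0.002], [0.364, 0.001, -0.931]]
contact_force: [-0.1, -0.6, -3.9]
finger_gap: 0.024
[ 0.64422717 -0.22754543  0.01560276] [7.11229692e-04 6.25363095e-03 9.99977996e-01]
t 13.65 tcp [ 0.5711 -0.2278  0.047 ] dist mm 10.7 q [0.58, 0.77, -0.54, 1.54, 0.42, 1.33, 1.49] F [-0.1, -0.6, -3.9] gap 0.024
 lin(now frame) [-3.7, 0.9, 10.0]  lin(target frame) [-3.6, 0.8, 10.0]  dr [-0.49, -0.05, 0.28]
```

```bash
python3 -m crank '[{"linear":[-1.3,0,3.5],"dr":[0,0,0]},{"linear":[-1,0,3],"dr":[0,0,0]},{"linear":[0,0,0],"dr":[0,0,0]}]'
python3 -c "
from h import *
p,R=mallet();print(p,R[:,2]);print(get_state()['contact_force'],get_state()['ft_torque'])"
python3 -m crank '[{"linear":[-1,0,2.5],"dr":[0,0,0]},{"linear":[0,0,0],"dr":[0,0,0]}]'
python3 -c "
from h import *
p,R=mallet();print(p,R[:,2]);print(get_state()['contact_force'],get_state()['ft_torque'])"
```

```text
t: 13.95
tcp_pos: [0.5711, -0.2278, 0.0398]
eef_rot: [[-0.931, -0.008, -0.364], [-0.007, 1.0, -0.002], [0.364, 0.001, -0.931]]
contact_force: [0.5, 0.3, -3.8]
finger_gap: 0.0238
[ 0.64419504 -0.22753937  0.00839638] [4.65830562e-04 6.14226573e-03 9.99978830e-01]
[ 0.47535383  0.32305427 -3.80699215] [ 0.11362299 -0.55438493  0.01283493]
t: 14.15
tcp_pos: [0.5715, -0.2279, 0.0375]
eef_rot: [[-0.932, -0.008, -0.363], [-0.007, 1.0, -0.002], [0.363, 0.0, -0.932]]
contact_force: [0.5, -0.9, -4.0]
finger_gap: 0.0236
[ 0.64465405 -0.22762743  0.00619198] [-5.20521734e-04  6.53914234e-03  9.99976287e-01]
[ 0.4529645  -0.94571629 -4.03386907] [ 7.78740465e-02 -5.76267377e-01  1.38747978e-04]
```

```bash
for i in 1 2; do python3 -m crank '[{"linear":[-1,0,2.5],"dr":[0,0,0]},{"linear":[0,0,0],"dr":[0,0,0]}]' | grep -E "tcp|force"; done
python3 -c "
from h import *
p,R=mallet();print(p,R[:,2]);print(get_state()['contact_force'],get_state()['ft_torque'])"
```

```text
tcp_pos: [0.5719, -0.2279, 0.0351]
contact_force: [-0.1, -0.4, -3.3]
tcp_pos: [0.572, -0.2282, 0.0334]
contact_force: [0.3, 0.6, -1.9]
[ 0.64517079 -0.2279834   0.00213497] [-0.00143365  0.00754812  0.99996829]
[ 0.29034748  0.5569658  -1.91310576] [ 0.18093813 -0.76371862  0.00556596]
```

```bash
for i in 1 2; do python3 -m crank '[{"linear":[-1,0,2.5],"dr":[0,0,0]},{"linear":[0,0,0],"dr":[0,0,0]}]' | grep -E "tcp|force"; done
python3 -c "
from h import *
p,R=mallet();print(p,R[:,2]);print(get_state()['contact_force'],get_state()['ft_torque'])"
```

```text
tcp_pos: [0.5723, -0.2283, 0.0323]
contact_force: [0.1, -0.2, -3.5]
tcp_pos: [0.5725, -0.2283, 0.032]
contact_force: [-0.0, -0.2, -2.7]
[ 0.64565061 -0.22825684  0.00075477] [-0.00166479  0.00926779  0.99995347]
[-0.03967578 -0.20621163 -2.73175741] [ 0.07029552 -0.5489859  -0.02485114]
```

```bash
for i in 1 2; do python3 -m crank '[{"linear":[-1.5,0,4],"dr":[0,0,0]}]' | grep -E "tcp|force"; done
python3 - <<'E'
from h import *
import h
shot('scene','s7');shot('top','top7')
f=lambda u:((u-[95,240])*4.4)
for th in(-16,-13,-10.5,-8):
    setth(th);P,RR=h.mallet()
    ring=lambda z:[P+RR@[.033*np.cos(a),.033*np.sin(a),z] for a in np.linspace(0,6.28,73)]
    t=f(px('s7',ring(.1)));b=f(px('s7',ring(0)));print(th,P.round(4),'z',np.round(RR[:,2],3),'top',t.min(0).round(0),t.max(0).round(0),'bot',b.min(0).round(0),b.max(0).round(0))
b=cv2.imread('pics/s7.png')[240:360,95:245];b=cv2.resize(b,None,fx=4.4,fy=4.4,interpolation=2);cv2.imwrite('pics/c8.png',b)
E
```

```text
tcp_pos: [0.5727, -0.2286, 0.0304]
contact_force: [-15.2, 2.5, 73.5]
tcp_pos: [0.5728, -0.2286, 0.0304]
contact_force: [-19.3, 3.8, 73.9]
-16 [ 0.6504 -0.2286  0.0058] z [-0.097  0.011  0.995] top [342. 217.] [477. 345.] bot [397. 298.] [519. 416.]
-13 [ 0.6481 -0.2286  0.0022] z [-0.045  0.012  0.999] top [348. 223.] [482. 352.] bot [395. 297.] [517. 416.]
-10.5 [ 0.646  -0.2286 -0.0008] z [-0.001  0.012  1.   ] top [352. 227.] [487. 357.] bot [393. 296.] [516. 415.]
-8 [ 0.6438 -0.2286 -0.0036] z [0.042 0.012 0.999] top [356. 231.] [491. 362.] bot [391. 294.] [514. 415.]
```

View pics/c8.png

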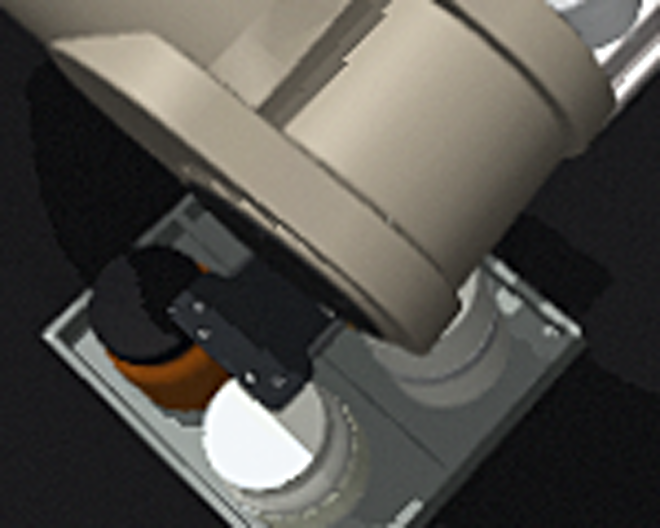

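The head stands in the bay clear of the wall and divider. The 74 N rise means it's firmly on the floor. I'll relax the press first, then release.

```bash
python3 -m crank '[{"linear":[0.4,0,-1],"dr":[0,0,0]},{"linear":[0,0,0],"dr":[0,0,0]}]' | grep -E "tcp|force"
python3 -m crank '[{"linear":[0,0,0],"dr":[0,0,0]},{"linear":[0,0,0],"dr":[0,0,0]},{"linear":[0,0,0],"dr":[0,0,0]},{"linear":[0,0,0],"dr":[0,0,0]}]' 46 20
```

```text
tcp_pos: [0.5734, -0.2287, 0.0329]
contact_force: [1.5, 0.1, -3.7]
t: 15.85
tcp_pos: [0.5731, -0.2286, 0.0312]
eef_rot: [[-0.932, -0.006, -0.362], [-0.004, 1.0, -0.007], [0.362, -0.005, -0.932]]
contact_force: [-1.0, -0.0, -0.6]
finger_gap: 0.0455
```

```bash
python3 -m crank '[{"linear":[4,0,-9],"dr":[0,0,0]},{"linear":[7,0,-18],"dr":[0,0,0]},{"linear":[11,0,-28],"dr":[0,0,0]},{"linear":[14,0,-37],"dr":[0,0,0]},{"linear":[16,0,-40],"dr":[0,0,0]},{"linear":[45,10,-10],"dr":[0,-5,0]},{"linear":[45,10,-10],"dr":[0,-5,0]},{"linear":[45,10,-10],"dr":[0,-5,0]},{"linear":[40,20,-10],"dr":[0,-5,0]},{"linear":[0,40,-10],"dr":[0,0,0]},{"linear":[0,40,0],"dr":[0,0,0]},{"linear":[0,40,0],"dr":[0,0,0]},{"linear":[0,40,0],"dr":[0,0,0]},{"linear":[0,40,0],"dr":[0,0,0]},{"linear":[0,0,0],"dr":[0,0,0]},{"linear":[0,0,0],"dr":[0,0,0]}]'
python3 - <<'E'
from h import *
shot('scene','s8');shot('top','top8')
a=cv2.imread('pics/top8.png')[185:270,285:415];b=cv2.imread('pics/s8.png')[200:380,100:300]
a=cv2.resize(a,None,fx=3.3,fy=3.3,interpolation=2);b=cv2.resize(b,None,fx=1.85,fy=1.85,interpolation=2)
o=np.zeros((600,800,3),np.uint8);o[:a.shape[0],:a.shape[1]]=a
b=cv2.resize(cv2.imread('pics/s8.png')[195:385,100:260],None,fx=2.3,fy=3.0*0+2.3,interpolation=2);o[:b.shape[0],430:430+b.shape[1]]=b[:, :370]
d=cv2.imread('pics/s8.png')[200:275,190:265];d=cv2.resize(d,None,fx=4.1,fy=4.1,interpolation=2);o[285:285+d.shape[0],0:d.shape[1]]=d[:315]
cv2.imwrite('pics/c9.png',o)
f=lambda u:((u-[190,200])*4.1+[0,285])
for sx in(.016,.019,.022):
    ring=[C0+Rs@[.024*np.cos(a),.024*np.sin(a),sx] for a in np.linspace(0,6.28,73)]
    t=f(px('s8',ring));print(sx,t.min(0).round(1),t.max(0).round(1))
E
```

```text
t: 17.45
tcp_pos: [0.4222, 0.0253, 0.2827]
eef_rot: [[-1.0, -0.004, -0.027], [-0.003, 1.0, -0.02], [0.027, -0.02, -0.999]]
contact_force: [-0.1, -0.5, 0.1]
finger_gap: 0.046
0.016 [ 85.7 364.1] [160.7 424. ]
0.019 [ 83.6 360.4] [158.7 420.7]
0.022 [ 81.2 357.2] [156.6 417.4]
```

View pics/c9.png

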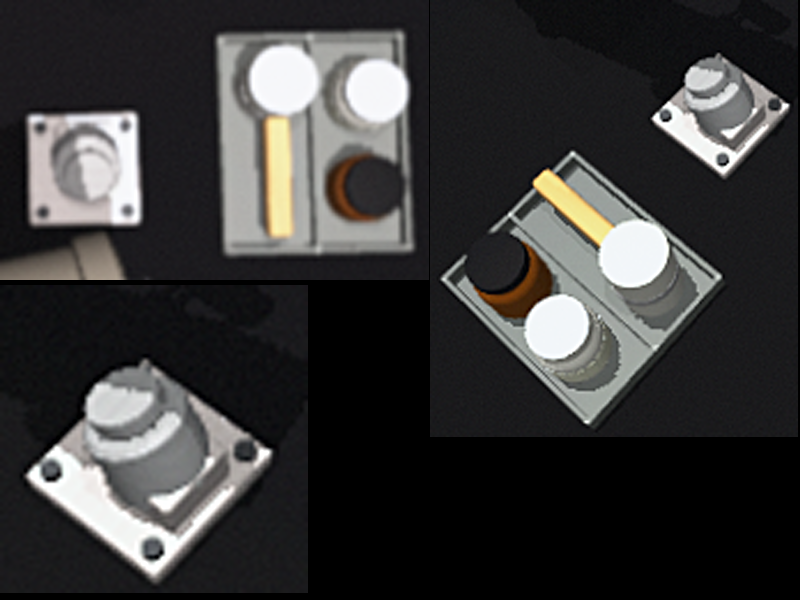

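Run:
```python
from h import *
b=np.array([.5858,-.2272,0])
print('head',at('top8',371.1,209.2,.105)-b,'end',at('top8',369.8,256.5,.069)-b)
x0,y0=100,195;print('head scene',at('scene0',100+(634-430)/2.3,195+253/2.3,.105)-b)
print(get_state()['contact_force'],get_state()['dq'].round(3))
```

```text
head [ 0.0554 -0.0006  0.105 ] end [-0.0938  0.0025  0.069 ]
head scene [ 0.0581 -0.0014  0.105 ]
[-0.63313554  0.33640026 -0.0088765 ] [ 0.013  0.014  0.018  0.005  0.005 -0.006  0.002]
```

```bash
python3 -c "
from workcell import sign_off
print(sign_off())"
```

```text
the job is handed in; nothing more can be done
None
```

I drove the plunger home in two separate blows, set the mallet upright in the empty bay, released it and handed the job in at about 17.5 s. The sign-off gives no verdict, so these are my own last checks:

- **Blows:** The first left the cap about 34 mm out, and I lifted the mallet about 39 mm clear before the second. In the last picture the cap outline matches fully home (16 mm out) to about 2 mm.
- **Mallet:** Both cameras put the head axis 55–58 mm along the bay and about 1 mm off its centre line. The top camera puts the handle end at −94 mm along and 2.5 mm across. The views agree at the height of an upright mallet standing on the floor.
- **Surroundings:** The two jars stood upright in the last picture. I did not take a close final look at the bottle and beaker, but nothing went near them. The arm was clear of everything.

Two things did not go cleanly:

- **Slip in the grip:** The second blow ran about 10 mm past home by my estimate, and the hard stop pivoted the mallet about 10° in the fingers. That is inside the 0.26 rad limit. I allowed for it when placing the mallet.
- **Hard press in the tray:** While seating the mallet in the tray I pressed harder than I meant to. The wrist read about 74 N, and the limit between mallet and tray is 100 N. I backed off before releasing.

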